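# Seat the spacer bar in the setting jig and hold the front plate flush

### The arm

A 6-joint arm with a two-finger parallel gripper is mounted at the origin on the work surface. World frame = base frame: x ahead of the robot, y to its left, z up, the work surface at z = 0. Lengths are in mm, angles in rad, forces in N, time in s.
With the tool pointing down it reaches from about 250 to 850 mm from the base axis. Payload 12.5 kg.
Tool frame: the origin (TCP) lies at the centre of the arm's flange, where the gripper is bolted on; the fingertips stand 186 mm ahead of it and the grasp point (between the pads) lies 167 mm ahead of it; z points along the fingers, x is the direction in which the jaws open and shut, and the axes are right-handed (so a half turn about z gives the same grasp; the last joint's range is limited). The gripper opens to 93 mm and grips with 3 to 60 N. Pads are 15 mm wide; open, the fingers measure 128 mm over their backs; the gripper's body (75 mm by 188 mm) begins 65 mm behind the grasp point.
Start: joints at [1.25, 0.351, 1.652, -0, 1.139, -0.085], TCP at [128.461, 534.774, 404.733] pointing down, gripper open.
Joint ranges: [-2.75, 2.75], [-0.79, 2.1], [0.01, 2.65], [-1.57, 4.71], [0.07, 3.14], [-2.87, 2.87]. Speed limits (rad/s): [2.22, 2.22, 2.79, 3.14, 3.14, 3.14].

### API

Orientations are given as a unit quaternion [w, x, y, z].
In Python, from bench import r, viewer, order gives the robot as it stands. The module is installed in compiled form; this text tells all that it offers.
- The arm moves only by the shell command python3 -m inch 'ROWS'. ROWS is JSON, a list of rows, each a list of 7 numbers: the opening in per cent of the stroke, from 0 (shut) to 100 (fully open), then the shift along the tool's x, y, z in m, then the turn, a rotation vector about the tool's x, y, z in degrees. In form: [[grip, tx, ty, tz, wx, wy, wz], ...]. A call has exactly 5 rows; each row shifts and turns the commanded pose from where the row before left it, along the tool's axes as they then stand; what a row does not reach is not made up. A row lasts 1/10 s, in which the tool goes at most 50 mm and 8.59 degrees, less where a joint would pass 70% of its speed; a pose out of reach is approached as far as the arm can. A call is refused whole if a number of a shift passes 0.05 or a number of a turn 8.59, either way. A call with a gripper value outside its range is refused whole. The fingers move at their own pace and stop on an object; the grip force is fixed at half the most. Time passes only in rows, so rows that do not move let the fingers close, or fill a call up. It gives the time, the measured TCP pose, the force and the opening at its end, in the units of the state.
- r.sense(): the state, without advancing time (a new reading comes with each control period).
- viewer.snapshot(name): name is "scene" or "top" or "wrist"; returns (picture, depth): 480x640x3 uint8, red, green, blue; 480x640 float32, mm along the optical axis (not along the pixel's ray), 0 where there is no reading.
- viewer.camera_info(name): a dict with "mtx" (3x3 intrinsics, pixels), "cam_to_world" (4x4, takes a point from camera to world coordinates); the wrist camera has in their place "hand_eye" (4x4, takes a point from camera to tool coordinates, whose origin is the TCP and whose axes are the tool frame's). Camera axes: x right, y down, z forward; pixel columns grow to the right and rows downward; lengths in mm; the calibration is good to about 2 mm. A picture is of the moment at which its call begins: read the wrist's pose just before it. camera_info takes no time and is no camera call.
- order.sign_off(): hands the job in, once; it reports no verdict.
The state is a dict: "time_s": time; "joint_positions": joint angles; "qd": joint speeds; "joint_torque": joint torques, N m; "eef_pos": TCP position; "tool_rot": TCP orientation; "ft_force": force on the tool from outside, world axes, zero at the start; "torque": the same for the moment, N m; "opening": finger opening in mm.
Only numpy, scipy, OpenCV 4.12 (cv2) and the standard library are available. Lean on these libraries where they do the work, as an engineer would, in place of code of your own. Each camera call takes 0.05 s, during which the arm holds its last target. There are 200 camera calls.

### The job

Pull the jig's bottom-hinged front plate all the way down, and slide the plain rectangular spacer bar endwise, upright on its narrow edge, into the one slot that is wide enough for it, up to the spring plunger, and let go of it. Then push the front plate back up, so that it drives the bar home against the spring, until the plate stands fully closed and flush with the jig, and finish while still holding it pressed there with the gripper: it springs open if let go. Leave the other things on the bench where they are.

Things in the scene. Friction and masses are not known exactly. Their poses are not given: they have to be found in the camera images.
- spacer: plain rectangular aluminium bar, about 0.17 kg, 100 long (its x axis) x 16 thick (y) x 36 high (z), standing on its narrow edge on the bench, to the left or right of the jig; origin under its centre. Both ends are alike
- spacer_mid (a point): centre of the spacer bar, 18 mm above its underside
- jig: setting jig: aluminium block 145 deep (x) x 210 wide (y) x 50 high, origin under its centre, x square to its front and away from it. The front plate closes against its front face. The nests stand on top, their mouths 45 mm behind the front face; the bay before them has a flat floor and no side walls. A bar across the rear is 95 high
- front_plate_hinge (a point): middle of the plate's hinge line, in the plane of the jig's front face (lower edge of the plate's inner face), 10 mm above the bench; fixed to the jig, x axis pointing into the jig, y along the hinge
- front_plate_edge (a point): middle of the upper edge of the plate's inner face, 85 mm from the hinge line (95 mm above the bench when closed). The steel plate is 200 wide, 8 thick, 0.25 kg, with no handle. With the bar in place, pressing it closed takes about 5 N near this edge
- front_plate (a joint): front plate's angle: 0 = closed, upright, flush on the jig; grows as its top tips towards the robot; 1.15 = on its stop, fully down (upper edge then 45 mm above the bench, below the slot floors). Starts between 0 and 0.3. Slight friction: stays put when nearly upright, falls open by itself beyond about 0.6
- nest_c_mouth (a point): mouth of the 21 mm slot, 18 mm above its floor, 27.5 mm before the nest's origin. As in all nests the mouth flares 4 mm to each side over its first 10 mm, and the slot is open above save for a cross bar (40 to 48 mm above the slot floor, starting 24 mm behind the mouth, 18 mm long)
- nest_c_stop (a point): middle of the face of the brass spring plunger at the rear of the 21 mm slot, unpressed, 46 mm behind the mouth; it yields by up to 16 mm (4 N at first touch, 8.5 N at 9 mm). A bar just touching it sticks out 9 mm in front of the jig's front face; the closing plate pushes that in
- nest_a: slotted dark steel block (nest) on the jig, 58 wide x 55 long (x) x 40 high, its slot 7 mm wide: too narrow for the spacer bar. Origin on the slot's axis at mid-length, on the slot floor (50 mm above the bench); x points into the slot, away from the plate. Three such nests stand side by side, 62 mm apart, in changing order
- nest_b: slotted dark steel block (nest) on the jig, 58 wide x 55 long (x) x 40 high, its slot 11 mm wide: too narrow for the spacer bar. Origin on the slot's axis at mid-length, on the slot floor (50 mm above the bench); x points into the slot, away from the plate. Three such nests stand side by side, 62 mm apart, in changing order
- nest_c: slotted dark steel block (nest) on the jig, 58 wide x 55 long (x) x 40 high, its slot 21 mm wide: the only one wide enough for the spacer bar. Origin on the slot's axis at mid-length, on the slot floor (50 mm above the bench); x points into the slot, away from the plate. Three such nests stand side by side, 62 mm apart, in changing order
- wedge: steel wedge, 90 long x 24 wide, tapering from 6 to 27 mm high; origin under its centre. Not used
- dish: small steel bowl, 100 across, 30 high; origin under its centre. Not used
- bearing: steel ring, 52 outside, 28 bore, 15 high, lying flat; origin under its centre. Not used
- nut: round steel thumb nut, 30 across, 16 high; origin under its centre. Not used
Things that resemble listed ones, but are neither listed nor needed, are in the scene too. Of the things shaped like the spacer, the aluminium one is meant.

How it is judged (in metres and radians):
On the way, in this order (a step that is already met when the one before it is completed fails the run):
1. the front plate is pulled all the way down (value of joint front_plate above 1 rad), for 0.2 s.
2. the spacer bar is in the wide slot, at least 35 mm deep, with the plate still down (y of spacer_mid in the frame of nest_c between -0.0055 and 0.0055 m and z of spacer_mid in the frame of nest_c between 0.011 and 0.026 m and angle between the x axis of spacer and the x axis of nest_c, either way round below 0.15 rad and x of spacer_mid in the frame of nest_c above -0.0425 m and value of joint front_plate above 0.5 rad), for 0.2 s.
At the end, for the whole second after the job is handed in: Spacer bar home in the 21 mm slot (depth within 6 mm of flush with the jig's front plane, 5.5 mm sideways, on the slot floor, in line within 0.15 rad), at rest, untouched by the robot; front plate within 0.04 rad of closed, the robot still pressing it with over 2 N (y of spacer_mid in the frame of nest_c between -0.0055 and 0.0055 m and z of spacer_mid in the frame of nest_c between 0.011 and 0.026 m and angle between the x axis of spacer and the x axis of nest_c, either way round below 0.15 rad and x of spacer_mid in the frame of nest_c between -0.0285 and -0.0165 m and value of joint front_plate below 0.04 rad and contact force between any of the fingers, the arm and front_plate above 2 N and contact force between each of the fingers, the arm and spacer below 0.3 N and linear speed of spacer below 0.02 m/s); the arm keeps its last pose, push and grip.
It fails at once if another loose thing on the bench is moved more than 30 mm (distance of any of wedge, dish, bearing, nut from where it was at the start of the episode above 0.03 m).
It also fails if it takes over 64 s, if anything falls off the work surface, if the arm or the gripper's body presses on something with over 40 N, if the wrist force passes 120 N, or if a joint passes its speed limit or range.

## Working session

There is one attempt and no reset: what is moved stays moved. The work goes in short steps, Python scripts to look and compute and a shell command to move; the robot and the scene stay as the last step left them, time stands still between calls to the robot, and variables do not carry over. Pictures are saved under pics/ and viewed, about 8 in all and at most 12, crops included, and the job is handed in when it is done.

```bash
mkdir -p pics
cat > h.py <<'E'
import numpy as np, cv2
from bench import r, viewer, order
from scipy.spatial.transform import Rotation as R
def T():
    s=r.sense(); q=np.array(s["tool_rot"]); M=np.eye(4); M[:3,:3]=R.from_quat(np.r_[q[1:],q[0]]).as_matrix(); M[:3,3]=s["eef_pos"]; return M
def snap(n):
    t=T(); rgb,d=viewer.snapshot(n); i=viewer.camera_info(n)
    c=i["cam_to_world"] if n!="wrist" else t@np.array(i["hand_eye"])
    return rgb,d,np.array(i["mtx"]),np.array(c)
def save(f,rgb): cv2.imwrite(f,cv2.cvtColor(rgb,cv2.COLOR_RGB2BGR))
def pts(d,K,C):
    v,u=np.mgrid[:d.shape[0],:d.shape[1]]
    p=np.stack([(u-K[0,2])/K[0,0]*d,(v-K[1,2])/K[1,1]*d,d],-1)
    return p@C[:3,:3].T+C[:3,3]
def ray(u,v,K,C,z):
    w=C[:3,:3]@np.linalg.inv(K)@[u,v,1]; return C[:3,3]+w*(z-C[2,3])/w[2]
E
python3 - <<'E'
from h import *
for n in("top","scene"):
    a,d,K,C=snap(n); save(f"pics/{n}0.png",a); np.savez(f"{n}0.npz",a=a,d=d,K=K,C=C); print(n,C.round(3).tolist(),K[0,0])
print(r.sense())
E
```

```text
top [[0.092, -0.971, 0.222, 242.452], [-0.996, -0.089, 0.024, -90.467], [-0.003, -0.223, -0.975, 1189.182], [0.0, 0.0, 0.0, 1.0]] 476.04895455281934
scene [[-0.887, 0.393, -0.244, 781.282], [0.463, 0.753, -0.469, 495.577], [-0.0, -0.528, -0.849, 1138.146], [0.0, 0.0, 0.0, 1.0]] 575.8356614434741
{'time_s': 0.1, 'joint_positions': array([ 1.25040442e+00,  3.51174701e-01,  1.65237411e+00, -4.70190710e-06,
        1.13909582e+00, -8.45756817e-02]), 'qd': array([ 7.39313672e-04, -3.36662209e-04, -2.26609386e-03, -8.32569234e-05,
        9.77232780e-04, -7.76251823e-04]), 'joint_torque': array([ 2.47980188e-04, -4.98029959e+01, -2.85701680e+01,  7.00286496e-02,
        2.40059994e-02, -3.66237327e-05]), 'eef_pos': array([128.42415167, 534.67103883, 404.25402325]), 'tool_rot': array([ 2.91319404e-04,  7.85377120e-01,  6.19017368e-01, -4.37955557e-04]), 'ft_force': array([-0.53782439, -0.49660954,  0.39289489]), 'torque': array([-0.01223771, -0.01991383,  0.03159674]), 'opening': 92.76667821469039}
```

View pics/top0.png

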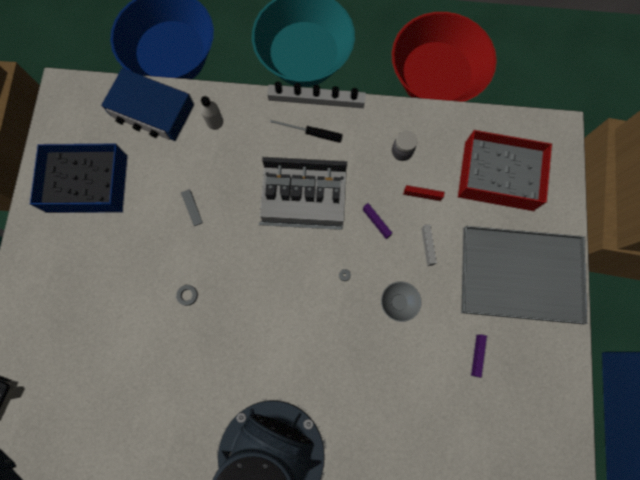

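View pics/scene0.png

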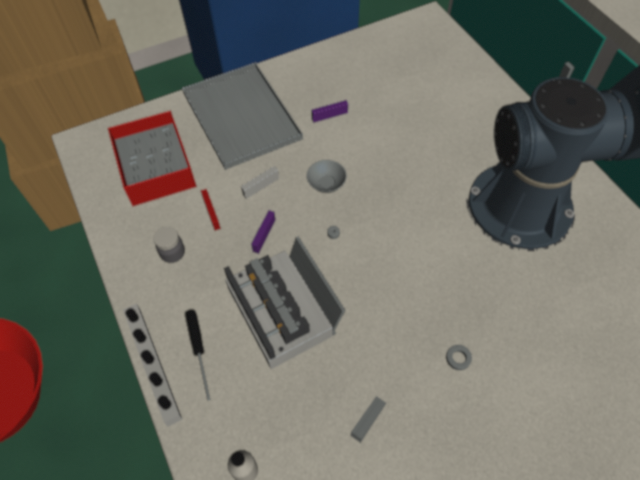

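The top view shows the jig at (304,193) with its plate edge at about row 223. Bar-like candidates in the top view:
- Grey at (192,207), probably the wedge.
- Light, aluminium-looking at (430,245).
- Purple at (377,221) and (478,356).
- Red at (424,193).

I'll check heights and a close crop before choosing.

Run:
```python
from h import *
z=np.load("top0.npz"); a,d,K,C=[z[k] for k in "adKC"]
P=pts(d,K,C)
for n,(u0,u1,v0,v1),lo,hi in (("light",(410,450,215,275),15,60),("grey",(172,212,180,235),4,60),("purple",(355,398,198,245),15,60),("dish",(375,430,275,330),10,60),("jigtop",(255,352,150,235),85,110),("jig all",(255,352,150,235),40,110)):
    p=P[v0:v1,u0:u1].reshape(-1,3); q=p[(p[:,2]>lo)&(p[:,2]<hi)]
    rc=cv2.minAreaRect(q[:,:2].astype(np.float32)); print(n,len(q),np.round(np.percentile(q[:,2],[5,50,95]),1),np.round(cv2.boxPoints(rc),0).tolist(),np.round(rc[1],1))
L=cv2.resize(a[205:280,340:460],None,fx=6,fy=6,interpolation=cv2.INTER_CUBIC)[:, :720]
J=cv2.resize(a[150:235,250:355],None,fx=6,fy=6,interpolation=cv2.INTER_CUBIC)
o=np.zeros((510,800,3),np.uint8); o[:510,:420]=J[:510,:420]; L=L[:, 240:620]; o[:450,420:800]=L
o=np.zeros((510,800,3),np.uint8);o[:,:500]=J[:,:500]; o[:450,500:]=L[:,80:380]
save("pics/crop1.png",o)
```

```text
light 341 [17.1 35.  38.9] [[480.0, -341.0], [484.0, -359.0], [581.0, -339.0], [578.0, -321.0]] [99.9 18.4]
grey 485 [ 4.3 12.7 26.1] [[500.0, 316.0], [515.0, 214.0], [662.0, 236.0], [647.0, 337.0]] [148.6 102.5]
purple 325 [19.2 35.1 39.3] [[539.0, -233.0], [550.0, -246.0], [625.0, -179.0], [613.0, -166.0]] [100.1  17.6]
dish 935 [10.8 19.9 31.1] [[318.0, -302.0], [408.0, -341.0], [446.0, -251.0], [357.0, -213.0]] [97.6 97.2]
jigtop 2130 [87.3 92.6 99.9] [[525.0, 87.0], [533.0, -123.0], [707.0, -116.0], [699.0, 93.0]] [174.6 209.6]
jig all 5437 [47.1 64.4 98.1] [[525.0, 88.0], [533.0, -123.0], [707.0, -116.0], [699.0, 94.0]] [174.6 210.9]
```

View pics/crop1.png

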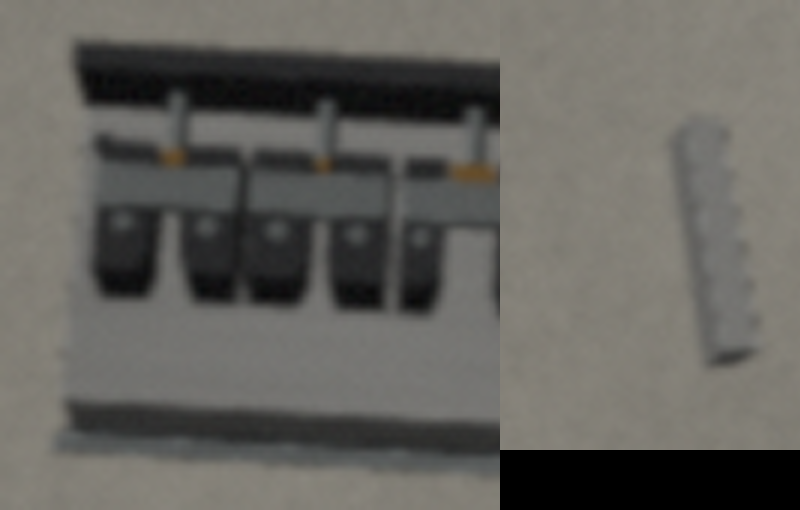

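The crop shows the light bar from (430,245) is plain and bright aluminium. It measures 100 × 18 mm and 35–39 mm high, so it is the spacer. The purple one is the same size but the wrong material. The wide slot is the jig's right-hand nest (-y side, wide brass plunger), and the plate is tipped about 0.25 rad. Next I'll move over the jig for a close look.

```bash
python3 -m inch '[[0,-0.03,0.033,0,0,0,0],[0,-0.03,0.033,0,0,0,0],[0,-0.03,0.033,0,0,0,0],[0,-0.03,0.033,0,0,0,0],[0,-0.03,0.033,0,0,0,0]]' >/dev/null
python3 -m inch '[[0,-0.03,0.033,0,0,0,0],[0,-0.03,0.033,0,0,0,0],[0,-0.03,0.033,0,0,0,0],[0,-0.03,0.033,0,0,0,0],[0,-0.03,0.033,0,0,0,0]]' >/dev/null
python3 -m inch '[[0,-0.03,0.033,0,0,0,0],[0,-0.03,0.033,0,0,0,0],[0,-0.03,0.033,0,0,0,0],[0,-0.03,0.033,0,0,0,0],[0,-0.03,0.033,0,0,0,0]]' >/dev/null
python3 -m inch '[[0,0,0,0,0,0,-7.85],[0,0,0,0,0,0,-7.85],[0,0,0,0,0,0,0],[0,0,0,0,0,0,0],[0,0,0,0,0,0,0]]'
python3 - <<'E'
from h import *
a,d,K,C=snap("wrist"); save("pics/w1.png",a); np.savez("w1.npz",a=a,d=d,K=K,C=C)
print(T().round(3).tolist(), np.array(viewer.camera_info("wrist")["hand_eye"]).round(2).tolist(), r.sense()["joint_positions"])
E
```

```text
time_s: 2.1
eef_pos: [504.5, -18.2, 404.7]
tool_rot: [-0.0, 0.694, 0.72, -0.0]
ft_force: [0.0, 0.2, 0.9]
opening: 0.3
[[-0.036, 0.999, -0.0, 504.539], [0.999, 0.036, -0.0, -18.195], [-0.0, -0.0, -1.0, 404.756], [0.0, 0.0, 0.0, 1.0]] [[1.0, 0.0, 0.0, -0.23], [-0.0, 0.96, 0.29, -82.56], [0.0, -0.29, 0.96, 18.54], [0.0, 0.0, 0.0, 1.0]] [-1.28278196e-01  2.68782622e-01  1.76592241e+00 -1.79243878e-05
  1.10692248e+00 -1.73525044e+00]
```

View pics/w1.png

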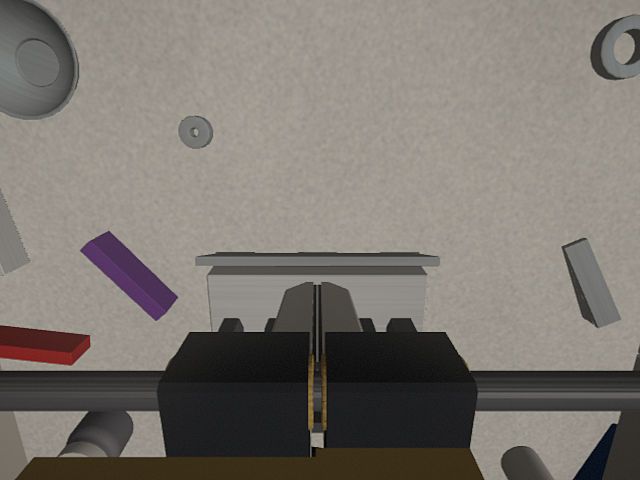

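The wrist view shows the plate's top edge at rows 252–266 (columns 196–438), the block's front top edge at about row 270 (columns 208–426), and the closed fingertips at (317,284).

```bash
python3 - <<'E'
from h import *
z=np.load("w1.npz"); a,d,K,C=[z[k] for k in "adKC"]
P=pts(d,K,C)
for u in (215,250,300,340,390,420):
    print(u,[(v,*P[v,u].round(0).astype(int)) for v in (251,254,257,262,265,268,271,274,278,290)])
for v in (280,290,300): 
  for u0,u1 in((195,225),(415,445)): print(v,[(u,*P[v,u].round(0).astype(int)) for u in range(u0,u1,3)])
E
python3 - <<'E'
from h import *
# nest slots from top view with scene brass blobs
for n in("top","scene"):
    z=np.load(n+"0.npz"); a,d,K,C=[z[k] for k in "adKC"]
    h=cv2.cvtColor(a,cv2.COLOR_RGB2HSV); m=cv2.inRange(h,(8,130,90),(25,255,255))
    k,l,s,c=cv2.connectedComponentsWithStats(m)
    for i in range(1,k):
        if s[i,4]>2: print(n,s[i],c[i].round(1),ray(*c[i],K,C,75).round(0))
E
```

```text
215 [(251, np.int64(559), np.int64(-124), np.int64(2)), (254, np.int64(543), np.int64(-111), np.int64(53)), (257, np.int64(532), np.int64(-101), np.int64(91)), (262, np.int64(536), np.int64(-101), np.int64(92)), (265, np.int64(538), np.int64(-101), np.int64(93)), (268, np.int64(565), np.int64(-117), np.int64(34)), (271, np.int64(565), np.int64(-114), np.int64(42)), (274, np.int64(565), np.int64(-112), np.int64(50)), (278, np.int64(568), np.int64(-112), np.int64(52)), (290, np.int64(580), np.int64(-113), np.int64(52))]
250 [(251, np.int64(557), np.int64(-87), np.int64(3)), (254, np.int64(542), np.int64(-79), np.int64(53)), (257, np.int64(531), np.int64(-72), np.int64(91)), (262, np.int64(535), np.int64(-72), np.int64(92)), (265, np.int64(537), np.int64(-72), np.int64(93)), (268, np.int64(564), np.int64(-82), np.int64(34)), (271, np.int64(564), np.int64(-81), np.int64(42)), (274, np.int64(563), np.int64(-79), np.int64(50)), (278, np.int64(566), np.int64(-79), np.int64(53)), (290, np.int64(579), np.int64(-79), np.int64(51))]
300 [(251, np.int64(555), np.int64(-34), np.int64(2)), (254, n
[... 7799 characters left out ...]
ne [80  9  4  3  5] [81.8  9.8] [  744. -1102.    75.]
scene [84 14  3  3  6] [84.8 14.8] [  742. -1076.    75.]
scene [87 21  3  2  3] [88.  21.3] [  742. -1044.    75.]
scene [88 24  3  8 10] [88.7 27.4] [  747. -1017.    75.]
scene [91 29  2  2  3] [91.7 29.3] [  742. -1005.    75.]
scene [70 45  4  4  8] [71.6 46.4] [ 810. -960.   75.]
scene [61 75  3  3  5] [61.8 76.2] [ 863. -856.   75.]
scene [134  83   3   2   6] [135.   83.5] [ 700. -741.   75.]
scene [ 67 192   2   3   5] [ 67.6 192.8] [ 945. -471.   75.]
scene [ 72 205   2   4   4] [ 72.5 206.5] [ 945. -428.   75.]
scene [250 274   5   6  24] [252.  276.5] [658. -77.  75.]
scene [278 324   4   4  10] [279.2 325.3] [655.  48.  75.]
```

Front face runs through (561,-15) with jig yaw about 0.04 rad, and the plate is at about 0.29 rad. I'll dip the closed fingers behind the plate and pull it towards the robot.

```bash
python3 -m inch '[[0,0,0.035,0,0,0,0],[0,0,0.035,0,0,0,0],[0,0,0,0.04,0,0,0],[0,0,0,0.04,0,0,0],[0,0,0,0.04,0,0,0]]' 
python3 -m inch '[[0,0,0,0.03,0,0,0],[0,0,0,0,0,0,0],[0,0,-0.015,0,0,0,0],[0,0,-0.015,0,0,0,0],[0,0,-0.015,0,0,0,0]]'
python3 -m inch '[[0,0,-0.015,0,0,0,0],[0,0,-0.015,0,0,0,0],[0,0,-0.015,0,0,0,0],[0,0,-0.01,0,0,0,0],[0,0,0,0,0,0,0]]'
python3 - <<'E'
from h import *
a,d,K,C=snap("scene"); save("pics/s1.png",a[200:400,180:400]); 
P=pts(d,K,C).reshape(-1,3); m=(P[:,0]>440)&(P[:,0]<556)&(P[:,1]>40)&(P[:,1]<80)&(P[:,2]>8); q=P[m]
for x in range(450,560,10):
  w=q[abs(q[:,0]-x)<5]; print(x,len(w),np.round(np.percentile(w[:,2],[10,50,90]),0) if len(w) else '')
E
```

```text
time_s: 2.65
eef_pos: [574.5, -15.5, 283.4]
tool_rot: [0.0, 0.694, 0.72, 0.0]
ft_force: [0.4, 0.3, -0.1]
opening: 0.4
time_s: 3.15
eef_pos: [529.7, -17.4, 256.6]
tool_rot: [0.001, 0.694, 0.72, 0.001]
ft_force: [0.4, -0.1, -0.6]
opening: 0.5
time_s: 3.65
eef_pos: [474.3, -19.5, 255.9]
tool_rot: [0.0, 0.694, 0.72, 0.0]
ft_force: [0.4, -1.1, -0.1]
opening: 0.3
450 396 [195. 375. 445.]
460 385 [195. 367. 434.]
470 363 [195. 360. 422.]
480 377 [156. 345. 408.]
490 430 [ 41. 304. 394.]
500 383 [ 35. 198. 382.]
510 290 [ 30. 196. 371.]
520 146 [ 25.  30. 357.]
530 92 [20. 23. 26.]
540 96 [14. 18. 22.]
550 58 [12. 15. 18.]
```

The plate is down: its surface runs from z 41 at x 490 to 18 at x 540, which is about 1.14 rad. Next I'll move above the spacer.

```bash
python3 -m inch '[[0,0,0,-0.045,0,0,0],[0,0,0,-0.045,0,0,0],[100,-0.036,0,0,0,0,0],[100,-0.036,0,0,0,0,0],[100,-0.036,0,0,0,0,0]]' >/dev/null
python3 -m inch '[[100,-0.036,0,0,0,0,0],[100,-0.036,0,0,0,0,0],[100,-0.036,0,0,0,0,0],[100,-0.036,0,0,0,0,0],[100,-0.036,0,0,0,0,0]]'
python3 -m inch '[[100,-0.036,0,0,0,0,-4.7],[100,0,0,0,0,0,-4.7],[100,0,0,0,0,0,0],[100,0,0,0,0,0,0],[100,0,0,0,0,0,0]]'
python3 - <<'E'
from h import *
a,d,K,C=snap("wrist"); save("pics/w2.png",a); np.savez("w2.npz",a=a,d=d,K=K,C=C)
P=pts(d,K,C); m=(P[...,2]>33)&(P[...,2]<44)&(P[...,1]>-380)&(P[...,1]<-300)&(P[...,0]>440)&(P[...,0]<620)
q=P[m]; rc=cv2.minAreaRect(q[:,:2].astype(np.float32)); print(len(q),rc,np.round(cv2.boxPoints(rc)).tolist(),np.median(q[:,2]),T().round(3).tolist())
E
```

```text
time_s: 4.7
eef_pos: [486.1, -309.2, 345.3]
tool_rot: [0.001, 0.694, 0.72, 0.0]
ft_force: [0.2, 0.4, 0.3]
opening: 60.0
time_s: 5.2
eef_pos: [487.3, -342.8, 345.0]
tool_rot: [0.0, 0.632, 0.775, 0.0]
ft_force: [-0.8, -0.2, 0.4]
opening: 92.3
2255 ((530.3849487304688, -340.33984375), (100.65636444091797, 15.856067657470703), 11.679032325744629) [[479.0, -343.0], [483.0, -358.0], [581.0, -338.0], [578.0, -322.0]] 37.63425722949444 [[-0.2, 0.98, 0.0, 487.314], [0.98, 0.2, -0.0, -342.764], [-0.0, 0.0, -1.0, 344.962], [0.0, 0.0, 0.0, 1.0]]
```

View pics/w2.png

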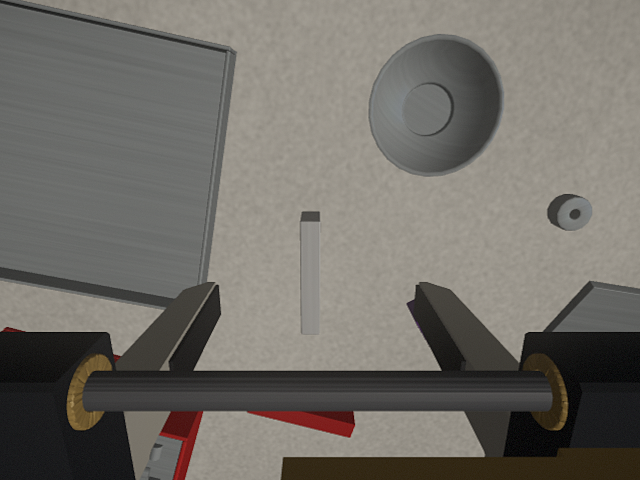

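The close look shows a plain aluminium bar at (310,275), 100.6 × 15.9 mm, centred on (530.4,-340.3) at 11.7°. The tray edge is near on the left, so I'll descend with the jaws half open.

```bash
python3 -m inch '[[50,-0.0063,0.0147,0,0,0,0],[50,0,0,0.03,0,0,0],[50,0,0,0.04,0,0,0],[50,0,0,0.04,0,0,0],[50,0,0,0.03,0,0,0]]'
python3 -m inch '[[50,0,0,0.014,0,0,0],[50,0,0,0,0,0,0],[0,0,0,0,0,0,0],[0,0,0,0,0,0,0],[0,0,0,0,0,0,0]]'
```

```text
time_s: 5.75
eef_pos: [502.5, -345.7, 202.7]
tool_rot: [-0.001, 0.632, 0.775, -0.0]
ft_force: [-0.1, -0.1, -0.7]
opening: 57.8
time_s: 6.25
eef_pos: [503.0, -346.8, 192.2]
tool_rot: [0.001, 0.632, 0.775, -0.0]
ft_force: [0.4, 0.0, 0.6]
opening: 26.5
```

```bash
python3 -m inch '[[0,0,0,0,0,0,0],[0,0,0,0,0,0,0],[0,0,0,-0.04,0,0,0],[0,0,0,-0.04,0,0,0],[0,0,0,-0.02,0,0,0]]'
python3 - <<'E'
from h import *
for n,z in (("top",np.load("top0.npz")),):
    a,d,K,C=[z[k] for k in "adKC"]; P=pts(d,K,C); g=cv2.cvtColor(a,cv2.COLOR_RGB2GRAY)
    for v in (188,190,192,194,196): print(v,[(u,int(g[v,u]),*P[v,u].round(0).astype(int).tolist()) for u in range(316,346,1)][::1] if v in(192,) else g[v,314:346].tolist())
    for u,v in((323,192),(332.5,192)): print(ray(u,v,K,C,90).round(1),ray(u,v,K,C,50).round(1))
a,d,K,C=snap("wrist");P=pts(d,K,C)
m=(P[...,2]>95)&(P[...,2]<160)&(P[...,1]>-380)&(P[...,1]<-300)&(P[...,0]>440)&(P[...,0]<620); save("pics/w3.png",a)
q=P[m&(P[...,2]<145)]; print(len(q),np.percentile(q[:,2],[10,50,90]),cv2.minAreaRect(q[:,:2].astype(np.float32)))
E
```

```text
time_s: 6.75
eef_pos: [503.0, -346.8, 294.0]
tool_rot: [0.002, 0.632, 0.775, -0.0]
ft_force: [0.5, -1.1, -1.4]
opening: 15.7
188 [54, 77, 83, 58, 53, 67, 71, 59, 50, 56, 78, 96, 103, 102, 96, 92, 91, 88, 74, 54, 49, 55, 61, 58, 55, 63, 89, 110, 115, 113, 105, 108]
190 [52, 70, 72, 55, 56, 71, 72, 57, 49, 63, 91, 112, 116, 116, 116, 117, 115, 108, 90, 57, 59, 73, 78, 70, 57, 62, 88, 110, 115, 112, 105, 108]
192 [(316, 72, 633, -45, 52), (317, 51, 619, -49, 92), (318, 43, 620, -52, 91), (319, 44, 619, -54, 94), (320, 40, 620, -57, 92), (321, 43, 621, -59, 90), (322, 45, 622, -61, 88), (323, 66, 623, -64, 87), (324, 94, 636, -65, 48), (325, 112, 634, -68, 54), (326, 116, 637, -70, 48), (327, 116, 636, -73, 50), (328, 115, 636, -75, 51), (329, 115, 636, -78, 53), (330, 111, 637, -80, 49), (331, 104, 636, -83, 53), (332, 79, 637, -85, 50), (333, 53, 624, -88, 89), (334, 43, 624, -90, 90), (335, 47, 624, -93, 91), (336, 51, 623, -95, 93), (337, 47, 624, -98, 91), (338, 48, 624, -100, 93), (339, 65, 625, -103, 91), (340, 90, 626, -105, 87), (341, 109, 638, -108, 53), (342, 115, 639, -110, 52), (343, 111, 641, -113, 46), (344, 101, 641, -116, 49), (345, 106, 641, -118, 47)]
194 [62, 74, 67, 49, 40, 41, 40, 41, 43, 71, 100, 114, 115, 116, 115, 115, 111, 105, 81, 50, 40, 38, 38, 40, 44, 67, 93, 109, 114, 113, 105, 106]
196 [66, 78, 67, 44, 37, 39, 36, 34, 38, 69, 100, 115, 118, 117, 116, 117, 116, 101, 74, 46, 39, 42, 40, 41, 48, 72, 99, 111, 115, 113, 108, 109]
[621.5 -63.8  90. ] [635.3 -62.9  50. ]
[623.6 -86.8  90. ] [637.5 -86.7  50. ]
8611 [120.99077301 139.75338539 140.86081161] ((519.836669921875, -337.6086730957031), (84.89781188964844, 46.12773895263672), 24.444175720214844)
```

The slot axis measured in the top view is (622,-75.3), against (625.5,-74.5) from the jig model, so they agree within 1 mm. Next I'll carry the bar in front of the slot, aligned.

```bash
python3 -m inch '[[0,0,0,0,0,0,4.7],[0,0,0,0,0,0,4.7],[0,0.0334,0.0029,0,0,0,0],[0,0.0334,0.0029,0,0,0,0],[0,0.0334,0.0029,0,0,0,0]]' >/dev/null
python3 -m inch '[[0,0.0334,0.0029,0,0,0,0],[0,0.0334,0.0029,0,0,0,0],[0,0.0334,0.0029,0,0,0,0],[0,0.0334,0.0029,0,0,0,0],[0,0.0334,0.0029,0,0,0,0]]'
python3 -m inch '[[0,0,0,0,0,0,0],[0,0,0,0,0,0,0],[0,0,0,0,0,0,0],[0,0,0,0,0,0,0],[0,0,0,0,0,0,0]]'
python3 - <<'E'
from h import *
a,d,K,C=snap("top"); np.savez("top1.npz",a=a,d=d,K=K,C=C)
b,d2,K2,C2=snap("wrist"); np.savez("w4.npz",a=b,d=d2,K=K2,C=C2)
o=np.zeros((480,800,3),np.uint8); o[:,:640]=b; o[:240,480:800]=cv2.resize(a[150:240,250:370],(320,240)); save("pics/c4.png",o); print(T().round(3).tolist())
E
```

```text
time_s: 7.8
eef_pos: [515.3, -77.3, 290.1]
tool_rot: [-0.0, 0.694, 0.72, -0.0]
ft_force: [0.6, -0.8, -2.0]
opening: 15.8
time_s: 8.3
eef_pos: [515.6, -79.4, 290.6]
tool_rot: [-0.0, 0.694, 0.72, -0.0]
ft_force: [-0.4, -0.7, -0.9]
opening: 16.1
[[-0.037, 0.999, -0.0, 515.633], [0.999, 0.037, -0.0, -79.125], [-0.0, -0.0, -1.0, 290.688], [0.0, 0.0, 0.0, 1.0]]
```

View pics/c4.png

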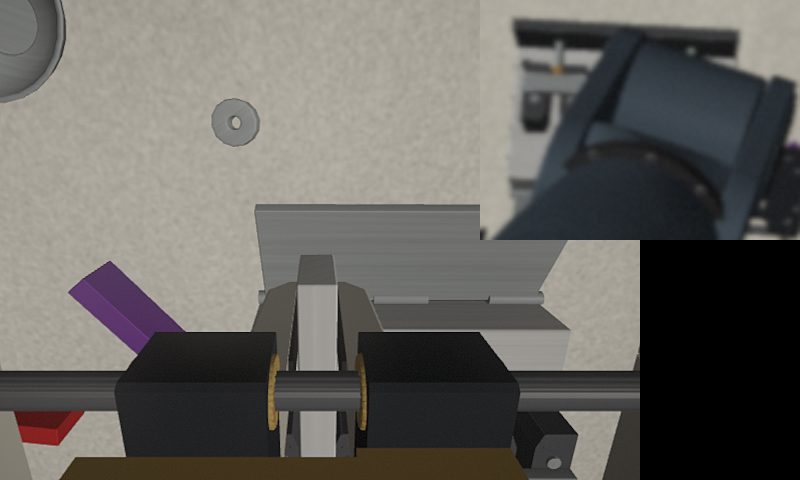

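The view shows the bar held level at (318,290) over the lowered plate. Lower and slide it in.

```bash
python3 -m inch '[[0,0,0,0.02,0,0,0],[0,0,0,0.02,0,0,0],[0,0,0,0.006,0,0,0],[0,0,0,0,0,0,0],[0,0,0,0,0,0,0]]'
python3 -m inch '[[0,0,0.008,0,0,0,0],[0,0,0.008,0,0,0,0],[0,0,0.008,0,0,0,0],[0,0,0.008,0,0,0,0],[0,0,0,0,0,0,0]]'
python3 -m inch '[[0,0,0.007,0,0,0,0],[0,0,0.007,0,0,0,0],[0,0,0.006,0,0,0,0],[0,0,0,0,0,0,0],[0,0,0,0,0,0,0]]'
```

```text
time_s: 8.9
eef_pos: [516.0, -78.8, 245.4]
tool_rot: [0.0, 0.694, 0.72, 0.0]
ft_force: [0.7, 0.4, -1.6]
opening: 15.8
time_s: 9.4
eef_pos: [548.7, -77.4, 244.8]
tool_rot: [0.0, 0.693, 0.721, 0.0]
ft_force: [-0.1, -0.5, -1.1]
opening: 15.8
time_s: 9.9
eef_pos: [567.6, -76.6, 244.6]
tool_rot: [-0.0, 0.693, 0.721, -0.0]
ft_force: [0.1, 0.1, -1.7]
opening: 15.5
```

```bash
python3 -m inch '[[0,0,0.003,0,0,0,0],[0,0,0.002,0,0,0,0],[0,0,0,0,0,0,0],[0,0,0,0,0,0,0],[0,0,0,0,0,0,0]]'
python3 -m inch '[[0,0,0.003,0,0,0,0],[0,0,0,0,0,0,0],[0,0,0,0,0,0,0],[0,0,0,0,0,0,0],[0,0,0,0,0,0,0]]'
python3 -m inch '[[0,0,0.002,0,0,0,0],[0,0,0,0,0,0,0],[0,0,0,0,0,0,0],[0,0,0,0,0,0,0],[0,0,0,0,0,0,0]]'
```

```text
time_s: 10.4
eef_pos: [572.6, -76.5, 244.7]
tool_rot: [-0.0, 0.693, 0.72, -0.0]
ft_force: [0.3, -0.7, -1.6]
opening: 16.2
time_s: 10.9
eef_pos: [575.6, -76.4, 244.7]
tool_rot: [0.0, 0.693, 0.72, 0.0]
ft_force: [1.0, -0.0, -1.7]
opening: 15.6
time_s: 11.4
eef_pos: [577.5, -76.3, 244.6]
tool_rot: [-0.0, 0.693, 0.72, -0.0]
ft_force: [-4.5, 0.4, -0.5]
opening: 15.6
```

Plunger contact at the expected depth (-4.5 N). Settle, release, and lift clear.

```bash
python3 -m inch '[[0,0,0,0.0015,0,0,0],[0,0,0,0,0,0,0],[40,0,0,0,0,0,0],[40,0,0,0,0,0,0],[40,0,0,0,0,0,0]]'
python3 -m inch '[[40,0,0,0,0,0,0],[40,0,0,-0.04,0,0,0],[40,0,0,-0.04,0,0,0],[0,0,0,-0.04,0,0,0],[0,0,0,0,0,0,0]]'
python3 -m inch '[[0,0,-0.05,0,0,0,0],[0,0,-0.05,0,0,0,0],[0,0,-0.03,0,0,0,0],[0,0,0,0,0,0,0],[0,0,0,0,0,0,0]]'
python3 - <<'E'
from h import *
a,d,K,C=snap("wrist"); np.savez("w5.npz",a=a,d=d,K=K,C=C); save("pics/w5.png",a)
P=pts(d,K,C); m=(P[...,2]>82)&(P[...,2]<92)&(P[...,1]>-100)&(P[...,1]<-55)&(P[...,0]>530)&(P[...,0]<600); q=P[m]
print(len(q),cv2.minAreaRect(q[:,:2].astype(np.float32)),q.min(0),q.max(0)); print(T()[:3,3],r.sense()["joint_positions"])
E
```

```text
time_s: 11.9
eef_pos: [578.0, -76.3, 243.5]
tool_rot: [0.001, 0.693, 0.72, 0.0]
ft_force: [0.1, 0.1, 0.5]
opening: 34.5
time_s: 12.4
eef_pos: [578.5, -76.4, 368.7]
tool_rot: [0.004, 0.693, 0.721, 0.002]
ft_force: [0.0, 0.8, -0.3]
opening: 25.7
time_s: 12.9
eef_pos: [447.8, -81.4, 363.3]
tool_rot: [0.0, 0.694, 0.72, 0.0]
ft_force: [1.0, -1.0, 0.2]
opening: 0.6
90 ((574.058349609375, -76.99430084228516), (51.901187896728516, 5.738576889038086), 2.149353265762329) [548.11297743 -79.17195906  82.07171191] [599.9149791  -73.25525513  89.83021893]
[448.36133576 -81.33660028 363.24697358] [-2.81691756e-01  2.33279371e-01  1.92957850e+00  6.78319987e-05
  9.77840935e-01 -1.89064247e+00]
```

View pics/w5.png

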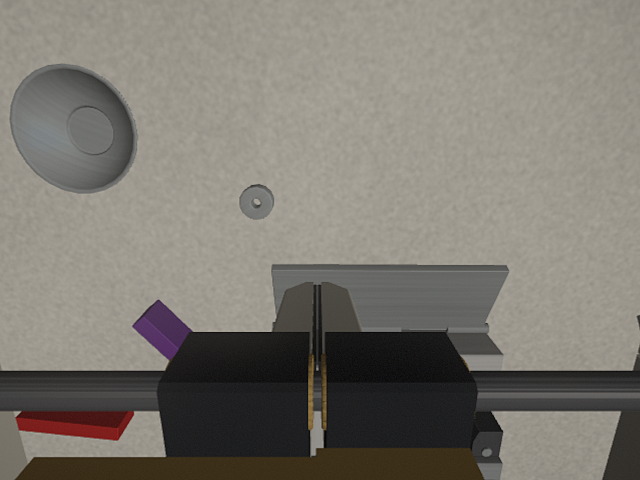

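The view shows the gripper clear, the plate down (edge at row 266) and the bar left in the slot, with its tail at about x 550. Next is pushing the plate up. From my rough kinematic fit, a forward tilt of about 18° is feasible, so the finger flank can lift and push the plate's edge.

```bash
python3 -m inch '[[0,0.033,-0.025,0,0,0,0],[0,0.033,-0.026,0,0,0,0],[0,0,0,0,-6,0,0],[0,0,0,0,-6,0,0],[0,0,0,0,-6,0,0]]'
python3 -m inch '[[0,0,-0.011,0.033,0,0,0],[0,0,-0.011,0.033,0,0,0],[0,0,-0.011,0.033,0,0,0],[0,0,0,0,0,0,0],[0,0,0,0,0,0,0]]'
python3 - <<'E'
from h import *
t=T(); print(t.round(3).tolist(),"tip",(t@[0,0,186,1]).round(1), r.sense()["joint_positions"].round(3))
a,d,K,C=snap("scene"); save("pics/s2.png",cv2.resize(a[180:400,180:480],(800,587))); P=pts(d,K,C).reshape(-1,3)
for y0 in (-110,60):
  m=(P[:,0]>440)&(P[:,0]<560)&(abs(P[:,1]-y0-10)<12)&(P[:,2]>8)&(P[:,2]<60); q=P[m]
  print(len(q),[(x,np.median(q[abs(q[:,0]-x)<4,2]).round(0)) for x in range(470,560,8) if (abs(q[:,0]-x)<4).any()])
E
```

```text
time_s: 13.45
eef_pos: [395.2, -17.0, 363.3]
tool_rot: [0.11, 0.684, 0.712, 0.114]
ft_force: [0.6, 0.1, 0.1]
opening: 0.5
time_s: 13.95
eef_pos: [394.3, -17.2, 259.1]
tool_rot: [0.108, 0.685, 0.712, 0.113]
ft_force: [-0.6, 0.3, -0.1]
opening: 0.1
[[-0.038, 0.951, 0.308, 394.297], [0.999, 0.037, 0.012, -17.25], [0.0, 0.308, -0.951, 259.108], [0.0, 0.0, 0.0, 1.0]] tip [451.6 -15.   82.2   1. ] [-0.177  0.293  2.224  0.21   0.324 -1.975]
239 [(486, np.float64(42.0)), (494, np.float64(42.0)), (502, np.float64(38.0)), (510, np.float64(34.0)), (518, np.float64(31.0)), (526, np.float64(27.0)), (534, np.float64(23.0)), (542, np.float64(21.0))]
409 [(478, np.float64(41.0)), (486, np.float64(42.0)), (494, np.float64(38.0)), (502, np.float64(35.0)), (510, np.float64(32.0)), (518, np.float64(27.0)), (526, np.float64(24.0)), (534, np.float64(20.0)), (542, np.float64(16.0)), (550, np.float64(14.0)), (558, np.float64(48.0))]
```

View pics/s2.png

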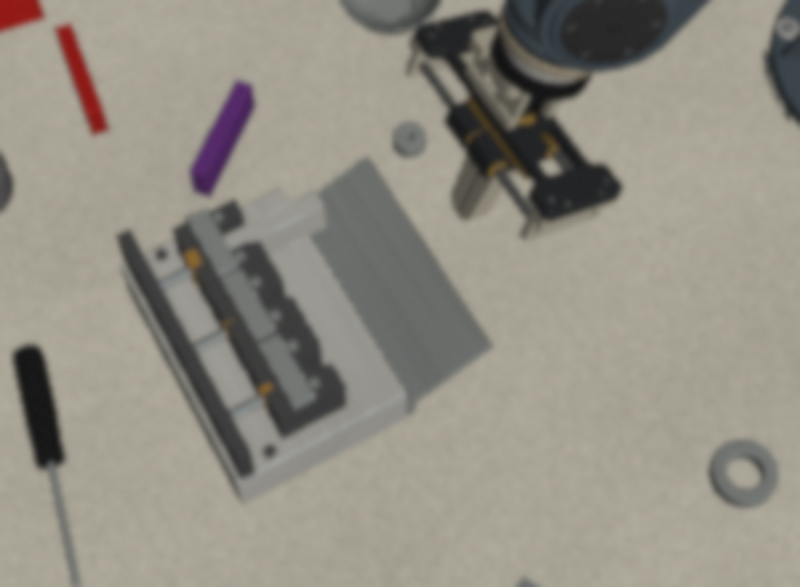

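The scene view shows the bar seated in the right-hand wide slot at (280,215), the plate fully down, and the fingers in front of the plate's edge. Lower the tip to about z 15.

```bash
python3 -m inch '[[0,0,-0.004,0.021,0,0,0],[0,0,-0.004,0.021,0,0,0],[0,0,-0.004,0.021,0,0,0],[0,0,0,0.002,0,0,0],[0,0,0,0,0,0,0]]'
python3 - <<'E'
from h import *
t=T(); print(t.round(3).tolist(),"tip",(t@[0,0,186,1]).round(1), r.sense()["joint_positions"].round(3))
E
```

```text
time_s: 14.5
eef_pos: [402.8, -17.0, 194.5]
tool_rot: [0.109, 0.685, 0.712, 0.113]
ft_force: [0.3, 0.6, 0.1]
opening: 0.8
[[-0.038, 0.95, 0.31, 402.797], [0.999, 0.036, 0.012, -16.957], [0.0, 0.311, -0.951, 194.465], [0.0, 0.0, 0.0, 1.0]] tip [460.5 -14.7  17.7   1. ] [-0.173  0.467  2.228  0.444  0.152 -2.212]
```

```bash
python3 -m inch '[[0,0,0.007,0.0023,0,0,0],[0,0,0.007,0.0023,0,0,0],[0,0,0.004,0.0013,0,0,0],[0,0,0,0,0,0,0],[0,0,0,0,0,0,0]]'
python3 -m inch '[[0,0,0.002,0.0006,0,0,0],[0,0,0,0,0,0,0],[0,0,0.002,0.0006,0,0,0],[0,0,0,0,0,0,0],[0,0,0,0,0,0,0]]'
python3 - <<'E'
from h import *
t=T(); print("tip",(t@[0,0,186,1]).round(1), r.sense()["joint_positions"].round(3))
E
```

```text
time_s: 15.0
eef_pos: [420.7, -16.1, 194.3]
tool_rot: [0.108, 0.685, 0.712, 0.113]
ft_force: [-4.7, 0.7, 0.4]
opening: 0.5
time_s: 15.5
eef_pos: [422.6, -15.7, 193.2]
tool_rot: [0.105, 0.685, 0.712, 0.111]
ft_force: [-19.0, -3.1, 4.7]
opening: 0.6
tip [478.7 -13.   15.9   1. ] [-0.161  0.49   2.178  0.349  0.184 -2.104]
```

```bash
python3 -m inch '[[0,0,0.0012,-0.0038,0,0,0],[0,0,0.0027,-0.0033,0,0,0],[0,0,0.0027,-0.0033,0,0,0],[0,0,0,0,0,0,0],[0,0,0,0,0,0,0]]'
python3 - <<'E'
from h import *
t=T(); print("tip",(t@[0,0,186,1]).round(1))
a,d,K,C=snap("scene"); P=pts(d,K,C).reshape(-1,3)
for y0 in (-110,60):
  m=(P[:,0]>440)&(P[:,0]<556)&(abs(P[:,1]-y0-10)<12)&(P[:,2]>8)&(P[:,2]<100); q=P[m]
  print(len(q),[(x,np.median(q[abs(q[:,0]-x)<4,2]).round(0)) for x in range(470,560,8) if (abs(q[:,0]-x)<4).any()])
E
```

```text
time_s: 16.0
eef_pos: [427.7, -15.8, 206.2]
tool_rot: [0.108, 0.685, 0.712, 0.113]
ft_force: [-5.6, 1.6, 2.1]
opening: 0.9
tip [485.  -13.5  29.2   1. ]
222 [(494, np.float64(56.0)), (502, np.float64(52.0)), (510, np.float64(48.0)), (518, np.float64(42.0)), (526, np.float64(37.0)), (534, np.float64(31.0)), (542, np.float64(26.0))]
385 [(486, np.float64(55.0)), (494, np.float64(54.0)), (502, np.float64(49.0)), (510, np.float64(43.0)), (518, np.float64(38.0)), (526, np.float64(32.0)), (534, np.float64(27.0)), (542, np.float64(21.0)), (550, np.float64(17.0))]
```

It works: the plate is at about 0.97 rad and rising. Continue along the arc.

```bash
python3 -m inch '[[0,0,0.0042,-0.0031,0,0,0],[0,0,0.0046,-0.003,0,0,0],[0,0,0.005,-0.0026,0,0,0],[0,0,0.005,-0.0026,0,0,0],[0,0,0,0,0,0,0]]'
python3 -m inch '[[0,0,0.005,-0.0023,0,0,0],[0,0,0.005,-0.002,0,0,0],[0,0,0.006,-0.0015,0,0,0],[0,0,0,0,0,0,0],[0,0,0,0,0,0,0]]'
cat > chk.py <<'E'
from h import *
t=T(); print("tip",(t@[0,0,186,1]).round(1), r.sense()["joint_positions"].round(3))
a,d,K,C=snap("scene"); P=pts(d,K,C).reshape(-1,3)
for y0 in (-110,60):
  m=(P[:,0]>440)&(P[:,0]<600)&(abs(P[:,1]-y0-10)<12)&(P[:,2]>8)&(P[:,2]<105); q=P[m]
  print(len(q),[(z,np.percentile(q[abs(q[:,2]-z)<4,0],[10,50,90]).round(0).tolist()) for z in range(20,100,8) if (abs(q[:,2]-z)<4).any()])
E
python3 chk.py
```

```text
time_s: 16.55
eef_pos: [443.3, -15.4, 223.0]
tool_rot: [0.11, 0.685, 0.712, 0.113]
ft_force: [0.0, 1.0, -0.8]
opening: 0.3
time_s: 17.05
eef_pos: [456.4, -14.9, 232.5]
tool_rot: [0.109, 0.685, 0.712, 0.113]
ft_force: [0.0, 0.4, -0.3]
opening: 0.6
tip [514.  -12.7  55.6   1. ] [-0.146  0.437  2.089  0.186  0.311 -1.924]
221 [(36, [551.0, 552.0, 554.0]), (44, [547.0, 576.0, 593.0]), (52, [543.0, 577.0, 596.0]), (60, [537.0, 540.0, 543.0]), (68, [533.0, 535.0, 537.0]), (76, [529.0, 531.0, 533.0]), (84, [521.0, 526.0, 529.0]), (92, [526.0, 526.0, 526.0])]
490 [(20, [552.0, 552.0, 553.0]), (28, [547.0, 549.0, 551.0]), (36, [543.0, 546.0, 548.0]), (44, [540.0, 564.0, 593.0]), (52, [539.0, 578.0, 594.0]), (60, [531.0, 534.0, 537.0]), (68, [527.0, 529.0, 532.0]), (76, [524.0, 525.0, 528.0]), (84, [515.0, 520.0, 523.0]), (92, [518.0, 520.0, 521.0])]
```

The plate is now at about 0.49 rad and holding. Bring the tip up nearer the edge and press it closed.

```bash
python3 -m inch '[[0,0,0.0041,-0.0029,0,0,0],[0,0,0.0041,-0.0029,0,0,0],[0,0,0.0041,-0.0029,0,0,0],[0,0,0.0041,-0.0029,0,0,0],[0,0,0.0041,-0.0029,0,0,0]]'
python3 -m inch '[[0,0,0.004,0.0013,0,0,0],[0,0,0.003,0.001,0,0,0],[0,0,0.003,0.001,0,0,0],[0,0,0,0,0,0,0],[0,0,0,0,0,0,0]]'
python3 chk.py
```

```text
time_s: 17.6
eef_pos: [471.3, -14.3, 252.8]
tool_rot: [0.108, 0.685, 0.712, 0.113]
ft_force: [-2.1, -0.0, -1.6]
opening: 0.7
time_s: 18.1
eef_pos: [481.6, -13.9, 252.3]
tool_rot: [0.108, 0.685, 0.712, 0.113]
ft_force: [-3.7, -0.2, 1.7]
opening: 0.5
tip [539.  -11.7  75.4   1. ] [-0.136  0.429  2.019  0.142  0.388 -1.868]
161 [(36, [562.0, 562.0, 562.0]), (44, [566.0, 579.0, 597.0]), (52, [566.0, 583.0, 596.0]), (60, [560.0, 560.0, 561.0]), (68, [559.0, 560.0, 560.0]), (76, [558.0, 559.0, 560.0]), (84, [557.0, 558.0, 559.0]), (92, [550.0, 554.0, 557.0])]
349 [(36, [556.0, 556.0, 556.0]), (44, [556.0, 570.0, 595.0]), (52, [562.0, 579.0, 593.0]), (60, [553.0, 554.0, 555.0]), (68, [553.0, 554.0, 555.0]), (76, [552.0, 553.0, 554.0]), (84, [551.0, 552.0, 553.0]), (92, [545.0, 549.0, 552.0])]
```

```bash
python3 -m inch '[[0,0,0.0019,0.0006,0,0,0],[0,0,0.0019,0.0006,0,0,0],[0,0,0,0,0,0,0],[0,0,0,0,0,0,0],[0,0,0,0,0,0,0]]'
python3 -m inch '[[0,0,0.0019,0.0006,0,0,0],[0,0,0,0,0,0,0],[0,0,0,0,0,0,0],[0,0,0,0,0,0,0],[0,0,0,0,0,0,0]]'
python3 chk.py
```

```text
time_s: 18.65
eef_pos: [485.5, -13.7, 252.4]
tool_rot: [0.108, 0.685, 0.712, 0.113]
ft_force: [-4.8, 0.5, 2.3]
opening: 0.5
time_s: 19.15
eef_pos: [487.5, -13.7, 252.5]
tool_rot: [0.108, 0.685, 0.712, 0.113]
ft_force: [-5.2, 0.1, 3.4]
opening: 0.2
tip [544.9 -11.5  75.6   1. ] [-0.133  0.436  2.004  0.138  0.395 -1.862]
140 [(44, [569.0, 585.0, 593.0]), (52, [567.0, 582.0, 596.0]), (60, [564.0, 564.0, 565.0]), (68, [564.0, 564.0, 565.0]), (76, [564.0, 564.0, 564.0]), (84, [564.0, 564.0, 565.0]), (92, [558.0, 560.0, 564.0])]
308 [(44, [561.0, 580.0, 593.0]), (52, [562.0, 578.0, 595.0]), (60, [558.0, 559.0, 559.0]), (68, [557.0, 558.0, 559.0]), (76, [558.0, 558.0, 559.0]), (84, [558.0, 558.0, 559.0]), (92, [552.0, 555.0, 559.0])]
```

```bash
python3 -m inch '[[0,0,0.001,0.0003,0,0,0],[0,0,0,0,0,0,0],[0,0,0.001,0.0003,0,0,0],[0,0,0,0,0,0,0],[0,0,0,0,0,0,0]]'
python3 -m inch '[[0,0,0.001,0.0003,0,0,0],[0,0,0,0,0,0,0],[0,0,0,0,0,0,0],[0,0,0,0,0,0,0],[0,0,0,0,0,0,0]]'
```

```text
time_s: 19.7
eef_pos: [488.7, -13.5, 252.2]
tool_rot: [0.107, 0.685, 0.712, 0.112]
ft_force: [-13.5, -1.4, 8.9]
opening: 0.8
time_s: 20.2
eef_pos: [489.2, -13.5, 252.1]
tool_rot: [0.106, 0.685, 0.712, 0.111]
ft_force: [-18.3, -2.2, 13.4]
opening: 0.3
```

The force has jumped to 18 N, so the plate is on its stop. Final check before handing in.

```bash
python3 -m inch '[[0,0,0,0,0,0,0],[0,0,0,0,0,0,0],[0,0,0,0,0,0,0],[0,0,0,0,0,0,0],[0,0,0,0,0,0,0]]'
python3 chk.py
python3 - <<'E'
from h import *
a,d,K,C=snap("scene"); save("pics/s3.png",cv2.resize(a[200:380,200:440],(800,600)))
E
```

```text
time_s: 20.7
eef_pos: [489.2, -13.5, 252.1]
tool_rot: [0.106, 0.685, 0.712, 0.111]
ft_force: [-19.0, -1.4, 12.4]
opening: 0.1
tip [545.8 -11.2  74.9   1. ] [-0.133  0.44   1.999  0.135  0.401 -1.858]
141 [(44, [568.0, 584.0, 595.0]), (52, [569.0, 583.0, 597.0]), (60, [565.0, 565.0, 566.0]), (68, [564.0, 565.0, 565.0]), (76, [564.0, 565.0, 565.0]), (84, [565.0, 565.0, 565.0]), (92, [558.0, 562.0, 565.0])]
304 [(44, [564.0, 584.0, 595.0]), (52, [561.0, 577.0, 595.0]), (60, [559.0, 559.0, 563.0]), (68, [558.0, 559.0, 560.0]), (76, [559.0, 559.0, 560.0]), (84, [558.0, 559.0, 559.0]), (92, [552.0, 556.0, 558.0])]
```

View pics/s3.png

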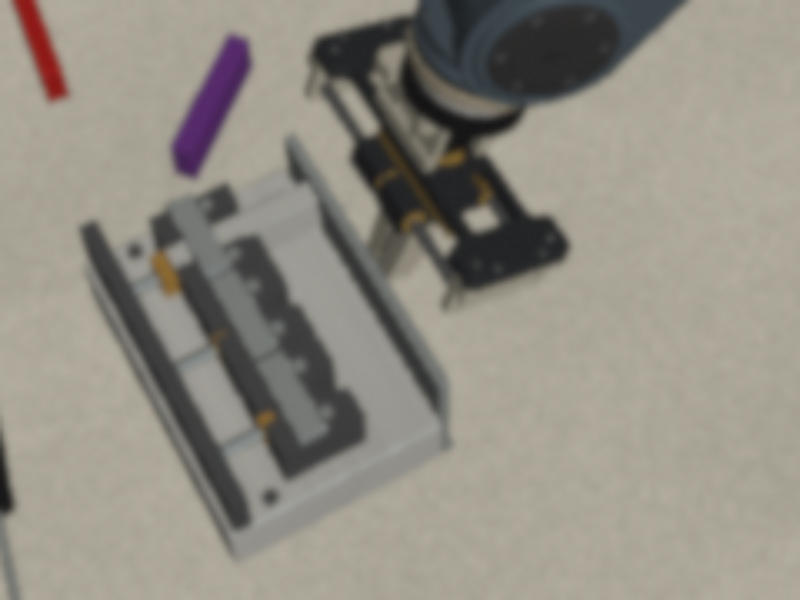

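The view shows the plate upright and flush, with the bar in the wide slot at (275,215) against the plate and its plunger pushed back to (165,272). The fingers are pressing the plate from outside.

```bash
python3 -c "
from bench import order,r
order.sign_off(); print(r.sense()['time_s'],r.sense()['ft_force'])"
```

```text
the job is handed in; nothing more can be done
the job is handed in; nothing more can be done
```

I finished the sequence and handed the job in at about 21 s of the 64 s allowed. The sign-off gave no verdict.

- **Plate down:** I pulled the front plate to its stop. It measured about 1.14 rad against the 1.15 stop.
- **Bar in:** I slid the aluminium spacer into the 21 mm slot until it touched the plunger (−4.5 N) at the expected depth, then let go.
- **Plate closed:** I pushed the plate back up with the closed fingers, tilted about 18°, and held it there.

**Last checks:**
- **Plate:** its inner face was vertical at both ends, within about 1 mm between 60 and 84 mm height.
- **Press force:** the wrist read a steady 19 N along x, with the tip about 75 mm above the bench.
- **Spacer:** the last picture shows it in the wide slot against the plate, plunger pushed back and the gripper clear of it. I did not measure its final depth separately.
- **Other things on the bench:** I touched none of them. I did not measure their final positions.

**One reading that disagreed:** after release, the wrist depth put the bar's tail about 15 mm in front of the jig face. The finger position implied 8–9 mm. Both meet the depth limit for step 2, and the plate then drove the bar in.

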